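# Screw down the pellet press beside the infrared spectrometer

### The job

Two small hand presses stand on the laboratory bench, alike except that only one has a round steel pellet die standing under its screw. Turn the T-handle of the press with the die clockwise (seen from above) until the foot of the screw is down on the die and the handle comes to its stop; half a turn at a time with alternate ends of the bar is the easy way. Leave the other press's handle as it is.

Things in the scene. Friction and masses are not known exactly. Their poses are not given: they have to be found in the camera images.
- die_handle (a joint): Angle of the T-handle of the press with the die, rad; grows as it is turned clockwise seen from above. 0: screwed right up; 6.5: hard stop, foot of the screw on the die. Starts 4.2 to 5.8 short of the stop. The handle sinks 1.27 mm per rad (8 mm a turn). It needs 0.18 N m or a little more (3 to 6 N at a bar end) and stays where it is left.
- die_hub (a point): Centre of that T-handle: on the vertical screw axis, at mid height of its bar, 179 mm above the bench at the stop. The handle is a straight, level, round steel bar, 12 mm thick and 110 mm long, through a round hub 26 mm in diameter and height; x axis along the bar. The die below is a steel cylinder 38 mm in diameter on a flange 90 mm in diameter.
- die_bar_end (a point): Tip of one end of the same bar, 55 mm from the hub centre; the other end, alike, is opposite. The press is bolted down: grey base 120 x 150 x 18 mm, two steel columns 116 mm apart, grey crossbeam 36 x 150 mm (long side along y, turned up to 35 degrees), its top 130 mm above the bench, nuts on it up to 137 mm.
- spare_bar_end (a point): Tip of one end of the T-handle bar of the other press, 55 mm from its screw axis. That press is the same in every size but has no die under its screw; it stands 300 mm or more to one side, axis to axis. To be left alone.
Things that resemble listed ones, but are neither listed nor needed, are in the scene too. Leave any red or turquoise look-alike of the part that bears die_handle alone.

How it is judged (in metres and radians):
At the end, for the whole second after the job is handed in: The T-handle of the press with the die has been turned clockwise to within 0.35 rad (20 degrees) of its stop, so that the foot is down on the die, and is at rest (value of joint die_handle above 6.15 rad and velocity of joint die_handle between -0.1 and 0.1 rad/s); the robot touches nothing.
It fails at once if the bar end of the other press's T-handle moved by more than 20 mm (distance of spare_bar_end from where it was at the start of the episode above 0.02 m).
It also fails if it takes over 54 s, if anything falls off the work surface, if the arm or the gripper's body presses on something with over 40 N, if the wrist force passes 120 N, or if a joint passes its speed limit or range.

### The arm

A 6-joint arm with a two-finger parallel gripper is mounted at the origin on the work surface. World frame = base frame: x ahead of the robot, y to its left, z up, the work surface at z = 0. Lengths are in mm, angles in rad, forces in N, time in s.
With the tool pointing down it reaches from about 325 to 925 mm from the base axis. Payload 3.1 kg.
Tool frame: the origin (TCP) lies at the centre of the arm's flange, where the gripper is bolted on; the fingertips stand 173 mm ahead of it and the grasp point (between the pads) lies 155 mm ahead of it; z points along the fingers, y is the line along which they close (so a half turn about z gives the same grasp; the last joint's range is limited). The gripper opens to 85 mm and grips with 20 to 120 N. Pads are 22 mm wide; open, the fingers measure 114 mm over their backs; the gripper's body (76 mm by 85 mm) begins 54 mm behind the grasp point. The pads swing forward as they close: fully open they stand 13 mm farther back than shut.
Start: joints at [1.1, 0.217, 1.613, -0, 1.311, -0.112], TCP at [219.452, 585.219, 404.7] pointing down, gripper open.
Joint ranges: [-2.75, 2.75], [-0.78, 2.1], [0.31, 2.55], [-1.13, 4.27], [0.13, 2.63], [-2.58, 2.58]. Speed limits (rad/s): [2.79, 2.79, 3.14, 3.14, 3.14, 3.14].

### API

Orientations are given as a 3x3 rotation matrix whose columns are the frame's x, y, z axes.
In Python, from cell import env, viewer, current_t, current_joint_positions, current_qvel, current_joint_efforts, current_eef_pos, current_ee_rot, current_wrist_force, current_ft_torque, current_finger_gap, current_grasp_force gives the robot as it stands. Calls block until the motion is done:
- env.movep(position, orientation): joint-space move of the TCP to a pose.
- env.move_l(position, orientation=None, feed=150, force_limit=None): straight line of the TCP; orientation=None keeps the orientation; feed is the mean speed in mm/s. With force_limit (N) it stops when the force on the tool has changed by that much, and returns True; else False.
- env.movej(angles): joint-space move.
- env.grip(opening, squeeze=None): finger opening in mm; squeeze is the grip in N (None keeps the last); returns when the fingers have stopped.
- env.pause(seconds).
- env.solve_ik(position, orientation): joint angles nearest the present ones, or None.
- viewer.capture(name): name is "scene" or "top" or "wrist"; returns a dict with "frame" (480x640x3 uint8, red, green, blue), "intrinsics" (3x3 intrinsics, pixels), "dist" ([k1, k2, p1, p2, k3] as OpenCV has them; the pictures are not rectified), "pose" (4x4, takes a point from camera to world coordinates); the wrist camera has in their place "tool_from_camera" (4x4, takes a point from camera to tool coordinates, whose origin is the TCP and whose axes are the flange's). Camera axes: x right, y up, looking along -z (the intrinsics and any distortion apply to the point x, -y, -z); pixel columns grow to the right and rows downward; lengths in mm; the calibration is good to about 2 mm. A picture is of the moment at which its call begins: read the wrist's pose just before it. There is no depth.
A pose or a line that the arm cannot do raises env.IKError and nothing moves.
- env.job_done(): hands the job in; it is judged then, once.
Readings, each from a call of its own:
- current_t(): time.
- current_joint_positions(): joint angles.
- current_qvel(): joint speeds.
- current_joint_efforts(): joint torques, N m.
- current_eef_pos(): TCP position.
- current_ee_rot(): TCP orientation.
- current_wrist_force(): force on the tool from outside, world axes, zero at the start.
- current_ft_torque(): the same for the moment, N m.
- current_finger_gap(): finger opening in mm.
- current_grasp_force(): force on a finger pad.
Only numpy, scipy, OpenCV 4.12 (cv2) and the standard library are available. Lean on these libraries where they do the work, as an engineer would, in place of code of your own. Each camera call takes 0.05 s, during which the arm holds its last target. There are 200 camera calls.

## Working session

There is one attempt and no reset: what is moved stays moved. The work goes in short steps, each a Python script; the robot and the scene stay as the last script left them, time stands still between calls to the robot, and variables do not carry over. Pictures are saved under pics/ and viewed, at most 10 in all, crops included, and the job is handed in when it is done.

```bash
mkdir -p pics; ls; python3 - <<'E'
from cell import *
import cv2,numpy as np
for n in("scene","top"):
    c=viewer.capture(n); cv2.imwrite(f"pics/{n}0.png",c["frame"][:,:,::-1])
    print(n,np.round(c["intrinsics"],1).tolist(),c["dist"],np.round(c["pose"],3).tolist())
c=viewer.capture("wrist");print(np.round(c["tool_from_camera"],3).tolist(),c["intrinsics"].tolist() if hasattr(c["intrinsics"],'tolist') else c["intrinsics"]);print(current_t(),current_ee_rot())
E
```

```text
pics
scene [[441.1, 0.0, 315.0], [0.0, 441.1, 236.5], [0.0, 0.0, 1.0]] [0.01996037 0.         0.         0.         0.        ] [[-0.304, -0.636, 0.709, 1216.774], [0.953, -0.206, 0.223, 169.426], [0.004, 0.744, 0.668, 796.115], [0.0, 0.0, 0.0, 1.0]]
top [[518.3, 0.0, 326.1], [0.0, 518.3, 245.6], [0.0, 0.0, 1.0]] [0.00269865 0.         0.         0.         0.        ] [[0.026, 0.99, -0.141, 341.637], [-1.0, 0.025, -0.01, -71.353], [-0.006, 0.141, 0.99, 1267.95], [0.0, 0.0, 0.0, 1.0]]
[[0.001, 0.952, 0.307, 78.178], [1.0, -0.001, 0.0, 0.142], [0.001, 0.307, -0.952, 30.903], [0.0, 0.0, 0.0, 1.0]] [[377.45552430345344, 0.0, 319.98164470205], [0.0, 377.45552430345344, 243.77598242120212], [0.0, 0.0, 1.0]]
0.15 [[-9.36308773e-01  3.51176730e-01 -8.86926447e-04]
 [ 3.51177783e-01  9.36307166e-01 -1.74812518e-03]
 [ 2.16534705e-04 -1.94825380e-03 -9.99998079e-01]]
```

View pics/scene0.png

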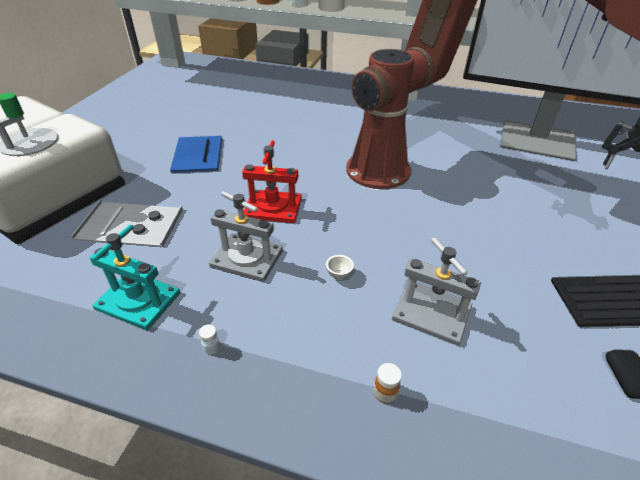

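View pics/top0.png

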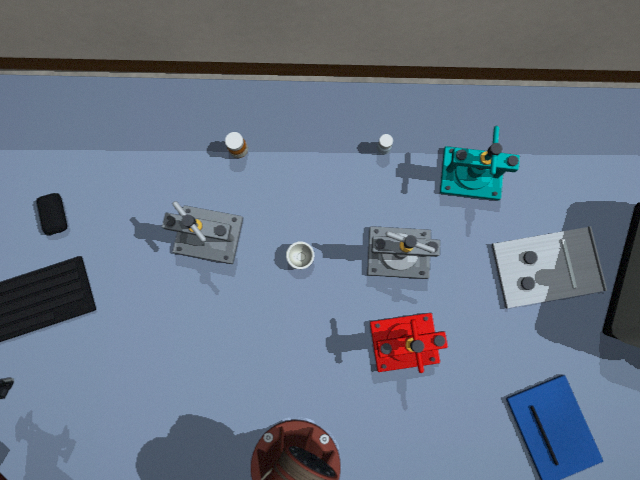

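The scene picture shows the grey press with the die as the middle one, hub about (239,199). In the top view its hub is at about (408,243) and its bar runs from about (388,235) to (438,249). The spare press is at top (188,222), and the red and turquoise ones are decoys. Next I triangulate the hub and take a closer look with the wrist camera.

```bash
cat > h.py <<'E'
from cell import *
import cv2,numpy as np
def ray(c,uv,T=None):
    T=c["pose"] if T is None else T
    p=cv2.undistortPoints(np.array([[uv]],float),np.array(c["intrinsics"]),np.array(c["dist"]))[0,0]
    d=T[:3,:3]@np.array([p[0],-p[1],-1]); return T[:3,3],d/np.linalg.norm(d)
def onz(o,d,z): return o+d*(z-o[2])/d[2]
def tri(a,b):
    A=sum(np.eye(3)-np.outer(d,d) for o,d in(a,b)); B=sum((np.eye(3)-np.outer(d,d))@o for o,d in(a,b))
    return np.linalg.solve(A,B)
def wristT(c):
    T=np.eye(4);T[:3,:3]=current_ee_rot();T[:3,3]=current_eef_pos();return T@c["tool_from_camera"]
def Rdown(phi): # tool y axis at world angle phi, z down
    y=np.array([np.cos(phi),np.sin(phi),0]);z=np.array([0,0,-1.]);return np.column_stack([np.cross(y,z),y,z])
E
python3 - <<'E'
from h import *
s=viewer.capture("scene");t=viewer.capture("top")
P=tri(ray(s,(239,199)),ray(t,(408,242)));print("hub tri",P)
print("hub z185",onz(*ray(t,(408,242)),185))
for uv in((388,235),(438,249),(188,222)): print(uv,onz(*ray(t,uv),185))
h=onz(*ray(t,(408,242)),185)
az=np.arctan2(h[1],h[0])
# tool x radial inward/outward: camera is at tool +78 x, looking -x tilt
for phi in np.arange(-np.pi,np.pi,np.pi/4):
    q=env.solve_ik([h[0],h[1],420],Rdown(phi)); print(round(phi,2),None if q is None else np.round(q,2))
E
```

```text
hub tri [ 507.1823047  -233.38943623  191.63271459]
hub z185 [ 507.7688823  -233.33092451  185.        ]
(388, 235) [ 521.6816385  -191.03499404  185.        ]
(438, 249) [ 494.44608596 -296.45775155  185.        ]
(188, 222) [539.06883436 234.25432899 185.        ]
-3.14 None
-2.36 [-0.56  0.06  1.76 -0.    1.32  1.8 ]
-1.57 [-0.56  0.06  1.76 -0.    1.32  1.01]
-0.79 [-0.56  0.06  1.76 -0.    1.32  0.23]
0.0 [-0.56  0.06  1.76 -0.    1.32 -0.56]
0.79 [-0.56  0.06  1.76 -0.    1.32 -1.34]
1.57 [-0.56  0.06  1.76 -0.    1.32 -2.13]
2.36 None
```

```bash
python3 - <<'E'
from h import *
env.movep([507,-233,455],Rdown(-0.25)); 
p,R=current_eef_pos(),current_ee_rot()
c=viewer.capture("wrist");T=wristT(c);np.save("T.npy",T)
cv2.imwrite("pics/w1.png",c["frame"][:,:,::-1]);print(current_t(),p,current_joint_positions())
o,R=T[:3,3],T[:3,:3]
for P in([507,-233,185],[521,-180,185]):
    q=R.T@(np.array(P)-o);K=np.array(c["intrinsics"]);print(K[0,0]*q[0]/-q[2]+K[0,2],K[1,1]*-q[1]/-q[2]+K[1,2])
E
```

```text
3.3417 [ 507.2871383  -232.33921     454.90668972] [-5.55312458e-01  3.65027678e-02  1.71859827e+00  1.58062028e-04
  1.38666251e+00 -3.06549887e-01]
318.7962848455863 246.96412418611175
319.610297008009 163.4780313339229
```

View pics/w1.png

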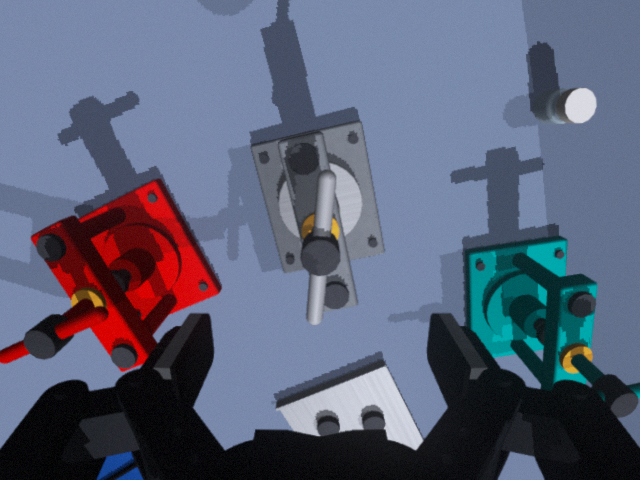

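The wrist view shows the bar from (327,173) to (314,322) and the dark hub top at about (321,258). The die's flange is visible below.

```bash
python3 - <<'E'
from h import *
c=viewer.capture("wrist");T=np.load("T.npy")
f=c["frame"];hs=cv2.cvtColor(f[230:290,290:352],cv2.COLOR_RGB2GRAY)
m=(hs<75).astype(np.uint8);n,l,st,ce=cv2.connectedComponentsWithStats(m)
i=1+np.argmax(st[1:,4]);print(st[i],ce[i]+[290,230])
a=onz(*ray(c,(327,173),T),186);b=onz(*ray(c,(314,322),T),186)
print(a,b,(a+b)/2,np.linalg.norm(a-b),np.degrees(np.arctan2(*(a-b)[1::-1])))
print("hubtop",onz(*ray(c,(321,256),T),199))
E
```

```text
[   9    0   41   45 1267] [318.41594317 251.87450671]
[ 524.10869794 -186.58662007  186.        ] [ 489.85489363 -286.54429529  186.        ] [ 506.98179579 -236.56545768  186.        ] 105.66390086431429 71.0842799456942
hubtop [ 508.07334101 -234.67583534  199.        ]
```

```bash
python3 - <<'E'
from h import *
phi=-0.33
print(env.move_l([507.5,-235.5,400],Rdown(phi)))
print(env.move_l([507.5,-235.5,340],force_limit=15,feed=80),current_wrist_force())
env.grip(20,30)
print(current_finger_gap(),current_grasp_force(),current_wrist_force(),current_ft_torque(),current_eef_pos(),current_t(),current_joint_positions()[5])
E
```

```text
False
False [ 0.23596763 -0.12334642 -0.24741192]
24.940874734192565 29.47350561618805 [-2.98880769  0.45459954  2.80673953] [0.14641939 0.45222578 0.00831112] [ 507.31353299 -235.44145692  340.38881957] 5.3833 -0.22991382198771126
```

The fingers hold the hub: the gap is 25 mm and the side load is small. Next I turn it in steps and watch the torque.

```bash
cat >> h.py <<'E'
def stroke(phi,x,y,z,total,lim=0.9,step=0.3):
    d=0
    while d<total-1e-6:
        d=min(d+step,total)
        env.movep([x,y,z-1.27*d],Rdown(phi-d))
        F,M=current_wrist_force(),current_ft_torque()
        print(round(d,2),np.round(F,1),round(M[2],2),round(current_finger_gap(),1),round(current_t(),2))
        if abs(M[2])>lim or np.linalg.norm(F)>45: break
    return phi-d,z-1.27*d
E
python3 - <<'E'
from h import *
env.grip(20,50)
print(stroke(-0.33,507.5,-235.5,340,2.7)); print(current_joint_positions()[5],current_qvel()[5])
c=viewer.capture("top");cv2.imwrite("pics/t2.png",cv2.resize(c["frame"][180:300,340:480,::-1],None,fx=4,fy=4))
E
```

```text
0.3 [-2.6  1.4  4.9] -0.17 24.7 5.99
0.6 [-3.5  1.7  5. ] -0.19 24.4 6.38
0.9 [-4.5  0.6  5.3] -0.19 24.7 6.78
1.2 [-2.2 -0.3  4.9] -0.22 25.0 7.17
1.5 [-4.6 -1.6  5.1] -0.13 25.0 7.56
1.8 [-2.4 -1.   5.4] -0.1 24.6 7.95
2.1 [-3.8 -1.3  5.9] -0.15 24.5 8.34
2.4 [-3.8 -2.3  6.7] -0.17 25.1 8.73
2.7 [-4.7 -1.   5.8] -0.13 24.9 9.12
(-3.03, 336.571)
2.4643895656107904 -0.0022941074296026005
```

```bash
python3 - <<'E'
from h import *
env.grip(85)
env.move_l([507.5,-235.5,420],feed=200)
phi=-3.03+np.pi
env.movep([507.5,-235.5,455],Rdown(phi))
c=viewer.capture("wrist");T=wristT(c);np.save("T.npy",T)
cv2.imwrite("pics/w2.png",c["frame"][120:360,180:460,::-1].repeat(2,0).repeat(2,1));print(current_t(),current_joint_positions()[5])
E
```

```text
13.0583 -0.6713756135324531
```

View pics/w2.png

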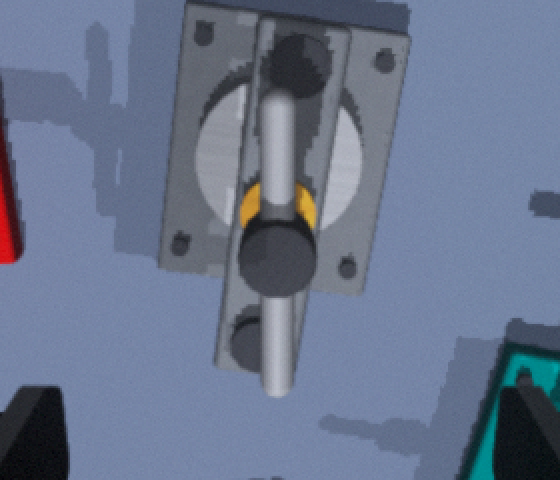

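The bar runs straight down the crop from (279,95) to (277,392), so it is aligned with the fingers and followed the turn. I make the second stroke now.

```bash
python3 - <<'E'
from h import *
phi=-3.03+np.pi
env.move_l([507.5,-235.5,400],Rdown(phi),feed=200)
print(env.move_l([507.5,-235.5,336.5],force_limit=15,feed=100))
env.grip(20,50); print(current_finger_gap(),current_wrist_force())
print(stroke(phi,507.5,-235.5,336.5,3.15,lim=0.45,step=0.15)); print(current_joint_positions()[5],current_t())
E
```

```text
False
24.73348727745537 [-2.8451865  -0.13026519  5.40029014]
0.15 [-4.7  0.   5.5] -0.16 24.4 15.12
0.3 [-3.4 -0.1  5.9] -0.12 24.4 15.38
0.45 [-4.6 -0.3  5. ] -0.19 24.7 15.65
0.6 [-4.4  0.4  6. ] -0.18 24.7 15.92
0.75 [-4.3 -0.2  5.9] -0.18 24.7 16.18
0.9 [-3.2  0.3  5.2] -0.17 24.6 16.45
1.05 [-3.  -0.5  5.6] -0.18 24.8 16.72
1.2 [-4.2 -0.7  4.2] -0.19 24.5 16.98
1.35 [-4.6 -1.4  4.9] -0.15 24.5 17.25
1.5 [-4.  -1.5  5.6] -0.18 24.9 17.52
1.65 [-4.5 -0.1  5. ] -0.14 25.2 17.78
1.8 [-4.5 -1.7  5.8] -0.17 24.8 18.05
1.95 [-4.6 -1.6  5.3] 0.3 24.8 18.32
2.1 [-0.9 -3.8  3.9] 0.15 24.9 18.58
2.25 [ 1.3 -5.1  4.8] 0.12 24.8 18.85
2.4 [ 0.8 -6.   5.2] 0.71 24.7 19.12
(-2.288407346410206, 333.452)
1.7217170850189445 19.1167
```

The torque jumped from about 1.95 rad on, which may be the stop. I release, lift and look.

```bash
python3 - <<'E'
from h import *
env.grip(85); print(current_ft_torque(),current_wrist_force())
env.move_l([507.5,-235.5,455],feed=200)
print(current_ft_torque())
c=viewer.capture("wrist");T=wristT(c);np.save("T.npy",T)
cv2.imwrite("pics/w3.png",c["frame"][120:360,180:460,::-1].repeat(2,0).repeat(2,1));print(current_t(),current_joint_positions()[5])
E
```

```text
[-0.0605403  -0.00386788 -0.03630298] [ 0.1629471  -0.44162046  0.40762229]
[-0.00324988  0.00965873 -0.00778318]
20.5417 1.7284482897133648
```

View pics/w3.png

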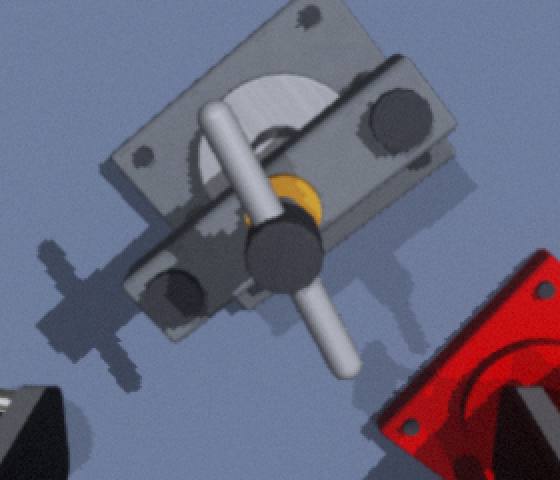

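The bar lags the tool by about 27°: it runs from (213,115) to (345,370), tilted. So the hub stopped near 1.93 rad while the fingers slipped on, which gives a total of about 4.63 rad. I confirm this with a regrip aligned to the bar and a short turn under a firmer grip.

```bash
python3 - <<'E'
from h import *
phi=-2.288+0.46
env.move_l([507.5,-235.5,400],Rdown(phi),feed=200)
print(env.move_l([507.5,-235.5,334],force_limit=15,feed=100))
env.grip(20,80); print(current_finger_gap(),current_wrist_force(),current_ft_torque())
print(stroke(phi,507.5,-235.5,334,0.3,lim=1.3,step=0.06))
env.grip(85); env.move_l([507.5,-235.5,455],feed=200)
env.pause(.3)
c=viewer.capture("wrist");p=c["frame"][120:360,180:460,::-1].repeat(2,0).repeat(2,1)
cv2.imwrite("pics/w4.png",p);print(current_t(),current_joint_positions()[5])
E
```

```text
False
24.138653944592292 [-0.58652261 -0.63978431  3.00937766] [-0.09685368  0.22389359 -0.00818815]
0.06 [-1.1 -1.1  3.9] 1.19 23.9 22.8
0.12 [ 0.7 -3.8  2.5] 0.66 23.9 23.05
0.18 [ 2.9 -5.5  2.6] 0.17 23.8 23.3
0.24 [ 3.3 -4.2  2.7] 1.32 23.9 23.55
(-2.0679999999999996, 333.6952)
25.275 1.508110394317763
```

View pics/w4.png

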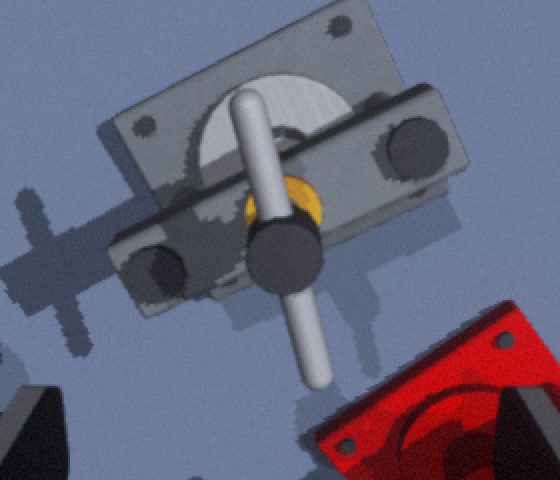

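The bar, from (247,100) to (318,380), lags by 0.25 rad. It did not move under 1.3 N m, so it is on its stop, and the gripper is clear above it.

```bash
python3 -c "
from cell import *
print(env.job_done(),current_t())"
```

```text
the job is handed in; nothing more can be done
the job is handed in; nothing more can be done
```

The T-handle of the press with the die is turned clockwise to its stop (about 4.6 rad, and it held against 1.3 N m); I left the other press alone, the arm was clear, and the job was handed in at about 25 s.

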